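# Unlock the sprung shutter of a flow-test fixture and hold it half open

## Task

Take the T-handled fork key out of its stand, use it (the gripper must not touch the screw itself) to give the lock screw on the aluminium test fixture its full quarter turn counter-clockwise, which frees the shutter, and put the key back upright in its stand. Then slide the shutter by its black lug against the spring to half travel, where its pointer meets the long middle mark on the rail, and hold it there with the gripper: the program finishes while still holding the shutter half open. Leave everything else on the bench where it is.

Things in the scene. Friction and masses are not known exactly. Their poses are not given: they have to be found in the camera images.
- fixture: Test fixture, a fixed aluminium block 120 x 240 x 50 mm (x, y, z), turned up to 0.25 rad. Origin: centre of its underside, on the table. On top a steel shutter plate slides along its +y over a round port between two low rails (tops 58 mm above the table). The rail on the -x side has three dark cross marks 30 mm apart for the shutter's pointer: shut, half (middle, longest), fully open.
- shutter (a joint): Slide of the shutter along the fixture's +y, in m: 0 shut, 0.060 fully open, half travel 0.030. A spring pushes it back to shut with 3 N at 0, rising by 180 N/m (8.4 N at half, 13.8 N fully open), plus 0.5 N friction; let go, it springs back. With the screw locked the plate stops after about 6 mm.
- shutter_lug (a point): Centre of the top face of the shutter's upright black lug, a block 30 x 14 x 36 mm in the fixture's x, y, z; its foot on the plate is 55 mm and its top 91 mm above the table. Axes as the fixture's; it moves with the shutter. Shut, it lies at (-20, -15) mm from the fixture's origin. At least 40 mm is free on both sides of it along y, above the plate.
- lock_screw (a joint): Turn of the brass captive quarter-turn screw, rad, counter-clockwise seen from above: 0 to 0.15 at the start (locked, bar about along the fixture's x, across the slot in the shutter), 1.57 at its stop (free, bar along y, in line with the slot). Stays where it is left; friction 0.08 N m.
- screw_top (a point): Centre of the top of the screw's bar head, 69 mm above the table, at (32, 19) mm from the fixture's origin. Its x axis runs along the bar (26 mm long, 6 mm thick, 9 mm tall) and turns with the screw. The bar stands on a round flange 30 mm across whose top is 60 mm above the table.
- key: Loose fork key, 110 mm tall, about 140 g, upright in its stand, turned up to 0.5 rad in it. Origin: centre of its underside; z up. Foot 26 (x) by 24 mm (y): two 7 mm prongs, between them a slot 10 mm wide and deep along x, open at both ends and below. The slot goes down over the screw's bar (0.15 rad play either way); seated on the flange, the origin is 60 mm above the table. Shank 12 mm thick.
- key_handle (a point): Centre of the key's black T-handle, 100 mm above the key's foot; the handle is a bar 60 mm (along key x) by 14 mm (y) by 20 mm (z). Axes as the key's.
- stand: The key's stand, a fixed grey block 80 x 80 x 40 mm with one square through-hole 41 mm wide in the middle; the key's foot stands on the table inside it. Origin: centre of its underside, on the table.
- fitting_a: Bystander near the stand: small brass fitting, 28 mm across, 34 mm tall; origin at its underside.
- fitting_b: Bystander near the stand: smaller brass fitting, 24 mm across, 34 mm tall; origin at its underside.
- screwdriver: Bystander near the stand: ordinary screwdriver, 160 mm long, lying on the table; not the key. Origin under its middle.
- valve_body: Bystander just on the robot's side of the stand: brass valve body 90 x 30 x 48 mm; origin at its underside.
- bottle: Bystander beyond the work: bottle 60 mm across, 150 mm tall; origin at its underside.
- dish: Bystander beyond the work: steel dish 90 mm across, 25 mm tall; origin at its underside.
Mind the look-alikes: they are no part of the job. Several things look just like the stand: the one meant starts farthest to the robot's left. Several things look just like the key: the one meant starts farthest to the robot's right.

How it is judged (in metres and radians):
On the way, in this order (a step that is already met when the one before it is completed fails the run):
1. the lock screw is turned free with the key (value of joint lock_screw above 1.35 rad and contact force between key and lock_screw above 0.05 N), for 0.1 s.
2. the key is back upright in its stand, let go (horizontal distance between key and stand below 0.014 m and height (world z) of key below 0.006 m and angle between key's own z axis and vertical below 0.12 rad and contact force between the fingers and key below 0.2 N), for 0.2 s.
3. the gripper holds the shutter at half travel (value of joint shutter between 0.026 and 0.034 m and velocity of joint shutter between -0.01 and 0.01 m/s and contact force between the fingers and shutter above 3 N and contact force between each of key, fitting_a, fitting_b, screwdriver, valve_body, bottle, dish and shutter below 0.2 N), for 1 s.
At the end, for the whole second after the job is handed in: The gripper's fingers hold the shutter, pressing it with more than 3 N, still and 26 to 34 mm open (half travel is 30 mm), nothing else touches it; the lock screw is turned past 1.35 rad; the key stands upright (within 0.12 rad) in its stand's hole, on the table and let go (all of step 2 and all of step 3 and value of joint lock_screw above 1.35 rad); the arm keeps its last pose, push and grip.
It fails at once if the gripper or arm touches the lock screw (contact force between any of the fingers, the arm and lock_screw above 1 N).
It fails at once if a bystander is moved more than 30 mm (distance of any of fitting_a, fitting_b, screwdriver, valve_body, bottle, dish from where it was at the start of the episode above 0.03 m).
It also fails if it takes over 67 s, if anything falls off the work surface, if the arm or the gripper's body presses on something with over 40 N, if the wrist force passes 120 N, or if a joint passes its speed limit or range.

## Robot

A 6-joint arm with a two-finger parallel gripper is mounted at the origin on the work surface. World frame = base frame: x ahead of the robot, y to its left, z up, the work surface at z = 0. Lengths are in mm, angles in rad, forces in N, time in s.
With the tool pointing down it reaches from about 350 to 775 mm from the base axis. Payload 7.3 kg.
Tool frame: the origin (TCP) lies at the very end of the fingers, on their centre line; the grasp point (between the pads) lies 19 mm behind it (bot.grip_point_offset is the distance from the TCP to the grasp point, in mm); z points along the fingers, y is the line along which they close (so a half turn about z gives the same grasp; the last joint's range is limited). The gripper opens to 92 mm and grips with 3 to 60 N. Pads are 19 mm wide; open, the fingers measure 130 mm over their backs; the gripper's body (75 mm by 190 mm) begins 47 mm behind the grasp point.
Start: joints at [1.128, 0.342, 1.524, -0, 1.275, -0.146], TCP at [153.527, 502.07, 226.741] pointing down, gripper open.
Joint ranges: [-2.53, 2.53], [-0.77, 2.02], [0.04, 2.7], [-1, 4.14], [0.28, 2.66], [-3.11, 3.11]. Speed limits (rad/s): [2.57, 2.57, 3.14, 3.14, 3.14, 3.14].

## Interface

Orientations are given as [roll, pitch, yaw] about the fixed x, y, z axes, in that order (R = Rz(yaw) Ry(pitch) Rx(roll)).
In Python, from plant import bot gives the robot as it stands. The module is installed in compiled form; this text tells all that it offers.
- The arm moves only by the shell command python3 -m jog 'ROWS' [OPENING]. ROWS is JSON, a list of rows, each a list of 6 numbers: the shift along the tool's x, y, z in mm, then the turn, a rotation vector about the tool's x, y, z in rad. In form: [[dx, dy, dz, rx, ry, rz], ...]. A call has 1 to 12 rows; each row shifts and turns the commanded pose from where the row before left it, along the tool's axes as they then stand; what a row does not reach is not made up. A row lasts 1/10 s, in which the tool goes at most 50 mm and 8.59 degrees, less where a joint would pass 70% of its speed; a pose out of reach is approached as far as the arm can. A call with a gripper value outside its range is refused whole. OPENING is the opening in per cent of the stroke, from 0 (shut) to 100 (fully open), set as the call begins (- or left out, the last holds). The fingers move at their own pace and stop on an object; the grip force is fixed at half the most. Time passes only in rows, so rows that do not move let the fingers close. It gives the time, the measured TCP pose, the force, the opening and the grip force at its end, in the units of the state.
- bot.get_obs(): the state, without advancing time (a new reading comes with each control period).
- bot.capture(name): name is "scene" or "top" or "wrist"; returns the picture (400x640x3 uint8, red, green, blue); there is no depth.
- bot.camera_model(name): a dict with "fx", "fy", "cx", "cy" (pixels), "position" and "orientation" of the camera in the world; the wrist camera has in their place "T_tool_cam" (4x4, takes a point from camera to tool coordinates, whose origin is the TCP and whose axes are the flange's). Camera axes: x right, y down, z forward; pixel columns grow to the right and rows downward; lengths in mm; the calibration is good to about 2 mm. A picture is of the moment at which its call begins: read the wrist's pose just before it. camera_model takes no time and is no camera call.
- bot.close_job(): hands the job in; it is judged then, once.
Trained networks look in the newest picture that a camera, given by its name, has taken for a name from the list of things; names that differ only in an ending like _2 or _b are one class to them, and where a whole thing is asked for, a point or a joint stands for the part that bears it (a point fixed in the world has none). Each returns a list of dicts, best first, with "p" (0 to 1); they miss things now and then, are a little off and sometimes report something else, mostly with a low value. They report only what shows in the picture. A call takes as long as a camera call. They do not tell look-alikes from the thing itself.
- bot.outline_of(target, camera): "mask" (400x640 bool, what is visible of it) and "pixel" ([column, row] in pixels, amid what is visible of it).
The state is a dict: "time": time; "joint_positions": joint angles; "dq": joint speeds; "tau": joint torques, N m; "tool_pos": TCP position; "tcp_rot": TCP orientation; "contact_force": force on the tool from outside, world axes, zero at the start; "moment": the same for the moment, N m; "grip_width": finger opening in mm; "finger_force": force on a finger pad.
Only numpy, scipy, OpenCV 4.12 (cv2) and the standard library are available. Lean on these libraries where they do the work, as an engineer would, in place of code of your own. Each camera call takes 0.05 s, during which the arm holds its last target. There are 200 camera calls.

## Working session

There is one attempt and no reset: what is moved stays moved. The work goes in short steps, Python scripts to look and compute and a shell command to move; the robot and the scene stay as the last step left them, time stands still between calls to the robot, and variables do not carry over. Pictures are saved under pics/ and viewed, at most 10 in all, crops included, and the job is handed in when it is done.

```bash
mkdir -p pics; cat > h.py <<'E'
import numpy as np, cv2
from scipy.spatial.transform import Rotation as R
from plant import bot
def T(p,o):
    M=np.eye(4);M[:3,:3]=R.from_euler('xyz',o).as_matrix() if np.ndim(o)==1 and len(o)==3 else np.array(o);M[:3,3]=p;return M
def cam(n):
    m=bot.camera_model(n)
    if 'T_tool_cam' in m:
        s=bot.get_obs();return m,T(s['tool_pos'],s['tcp_rot'])@np.array(m['T_tool_cam'])
    return m,T(m['position'],m['orientation'])
def px2w(n,px,z,mc=None):
    m,C=mc or cam(n);px=np.atleast_2d(px).astype(float)
    d=np.c_[(px[:,0]-m['cx'])/m['fx'],(px[:,1]-m['cy'])/m['fy'],np.ones(len(px))]@C[:3,:3].T
    return C[:3,3]+d*((z-C[2,3])/d[:,2])[:,None]
def w2px(n,P,mc=None):
    m,C=mc or cam(n);q=(np.atleast_2d(P)-C[:3,3])@C[:3,:3]
    return np.c_[q[:,0]/q[:,2]*m['fx']+m['cx'],q[:,1]/q[:,2]*m['fy']+m['cy']]
def snap(n,f):
    im=bot.capture(n);cv2.imwrite('pics/'+f,im[:,:,::-1]);return im
E
python3 - <<'E'
from h import *
for n in('scene','top','wrist'): print(n,bot.camera_model(n))
print(bot.get_obs())
a=snap('top','top.png');b=snap('scene','scene.png')
for t in('key','stand','fixture','shutter_lug','screw_top'):
  for n,z in(('top',50),):
    print(t,n,[(round(o['p'],2),np.round(o['pixel']).tolist(),np.round(px2w(n,o['pixel'],z)[0]).tolist()) for o in bot.outline_of(t,n)])
E
```

```text
scene {'fx': 520.7009852919707, 'fy': 520.7009852919707, 'cx': 323.75934225952494, 'cy': 203.33832707350618, 'position': array([1427.23113714, -394.34631694,  815.31397735]), 'orientation': array([-2.25040856,  0.01731839,  1.17427692])}
top {'fx': 453.2279119990649, 'fy': 453.2279119990649, 'cx': 324.0365175364341, 'cy': 198.21245406278027, 'position': array([ 370.46434744,  -16.98602296, 1194.3828322 ]), 'orientation': array([-2.95088275, -0.01135094, -1.54398747])}
wrist {'fx': 285.5712916488702, 'fy': 285.5712916488702, 'cx': 322.7115502420524, 'cy': 202.4288151601827, 'T_tool_cam': array([[-6.83852677e-04, -9.53584349e-01, -3.01125259e-01,
         8.11134627e+01],
       [ 9.99999305e-01, -9.41430040e-04,  7.10271701e-04,
         1.01108822e+00],
       [-9.60792343e-04, -3.01124564e-01,  9.53584330e-01,
        -1.58247630e+02],
       [ 0.00000000e+00,  0.00000000e+00,  0.00000000e+00,
         1.00000000e+00]])}
{'time': 0.0, 'joint_positions': array([ 1.12800044e+00,  3.42699538e-01,  1.52497998e+00, -3.57882800e-05,
        1.27536048e+00, -1.45999595e-01]), 'dq': array([
[... 327 characters left out ...]
3e+00, -1.76703127e-04,  2.84480668e+00]), 'contact_force': array([ 0.00129596,  0.4682633 , -0.32985735]), 'moment': array([0.00573768, 0.0257473 , 0.00969497]), 'finger_force': 0.0, 'grip_width': 91.79157607410303}
key top [(0.79, [383.0, 206.0], [574.0, -175.0, 50.0]), (0.54, [346.0, 266.0], [421.0, -83.0, 50.0])]
stand top [(0.96, [382.0, 220.0], [538.0, -173.0, 50.0]), (0.88, [458.0, 226.0], [529.0, -368.0, 50.0]), (0.74, [427.0, 289.0], [369.0, -286.0, 50.0]), (0.32, [256.0, 206.0], [566.0, 151.0, 50.0])]
fixture top [(0.93, [255.0, 205.0], [570.0, 152.0, 50.0])]
shutter_lug top [(0.28, [382.0, 137.0], [761.0, -172.0, 50.0])]
screw_top top [(0.52, [250.0, 189.0], [610.0, 167.0, 50.0])]
```

View pics/top.png

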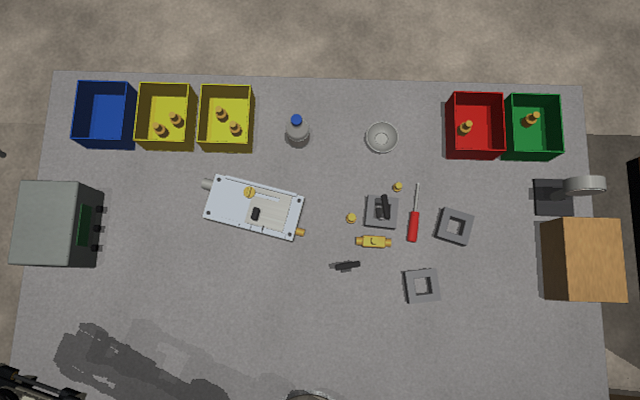

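View pics/scene.png

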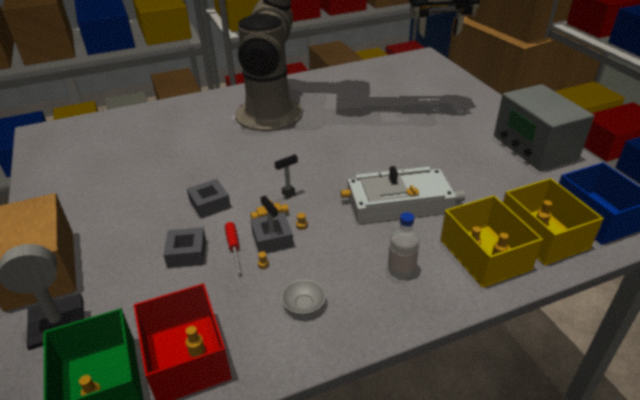

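The key candidates are the one in the stand at (383,206) and a free-standing one at (345,266). The stand candidates are at (381,211), (454,226) and (422,286). The robot's right is -y (larger columns), so the key is the one in the stand (383,206). The stand is the leftmost one, at (381,211). I'll look at the fixture first on the way.

```bash
python3 -m jog '[[-45,-20,-3,0,0,0],[-45,-20,-3,0,0,0],[-45,-20,-3,0,0,0],[-45,-20,-3,0,0,0],[-45,-20,-3,0,0,0],[-45,-20,-3,0,0,0],[-45,-20,-3,0,0,0],[-45,-20,-3,0,0,0],[-45,-20,-3,0,0,0],[-45,-20,-3,0,0,0],[-25,0,0,0,0,0],[0,0,0,0,0,0]]'
python3 - <<'E'
from h import *
s=bot.get_obs();mc=cam('wrist');a=snap('wrist','fx.png');print(s['tool_pos'],s['tcp_rot'])
for t,z in(('fixture',50),('shutter_lug',91),('screw_top',69)):
  for o in bot.outline_of(t,'wrist'):
    c=cv2.findContours(o['mask'].astype(np.uint8),0,2)[0];c=max(c,key=cv2.contourArea);r=cv2.minAreaRect(c);b=cv2.boxPoints(r)
    print(t,round(o['p'],2),np.round(o['pixel']),np.round(px2w('wrist',o['pixel'],z,mc)[0],1),'\n',np.round(px2w('wrist',b,z,mc),1).tolist())
E
```

```text
time: 1.55
tool_pos: [551.8, 169.7, 255.9]
tcp_rot: [-3.141, 0.0, 2.841]
contact_force: [0.1, 0.4, -0.5]
grip_width: 91.7
finger_force: 0.0
[551.77889686 169.72371743 255.91918503] [-3.14140657e+00  4.20971571e-04  2.84101454e+00]
fixture 0.72 [315. 185.] [558.6 158.9  50. ] 
 [[473.3, 43.0, 50.0], [535.0, 304.9, 50.0], [661.9, 288.9, 50.0], [595.7, -1.8, 50.0]]
fixture 0.71 [101. 253.] [ 563.5 -160.8   50. ] 
 [[546.9, -158.0, 50.0], [545.5, -140.9, 50.0], [567.0, -144.5, 50.0], [568.5, -161.8, 50.0]]
shutter_lug 0.64 [283. 190.] [543.4 125.4  91. ] 
 [[493.7, 93.8, 91.0], [513.3, 180.3, 91.0], [602.8, 159.9, 91.0], [582.2, 65.8, 91.0]]
screw_top 0.89 [334. 214.] [597.6 171.3  69. ] 
 [[592.0, 150.2, 69.0], [578.4, 174.4, 69.0], [603.5, 187.0, 69.0], [617.7, 162.6, 69.0]]
```

View pics/fx.png

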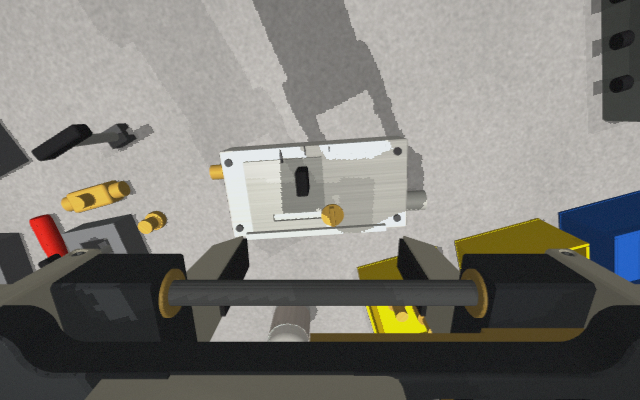

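The picture shows the fixture between columns 222–408 and rows 138–240, with the lug at (302,181), the screw at (332,215) and the stand at the lower left. I'll go closer for a finer measurement.

```bash
python3 -m jog '[[-10,-10,30,0,0,0],[-10,-10,30,0,0,0],[-10,-5,30,0,0,0],[0,0,0,0,0,0],[0,0,0,0,0,0]]'
python3 - <<'E'
from h import *
s=bot.get_obs();mc=cam('wrist');np.save('fx2.npy',mc[1]);a=bot.capture('wrist')
cv2.imwrite('pics/fx2.png',cv2.resize(a[90:310,180:480,::-1],None,fx=2.66,fy=2.66,interpolation=cv2.INTER_CUBIC));print(s['tool_pos'])
for t,z in(('shutter_lug',91),('screw_top',69)):
  for o in bot.outline_of(t,'wrist'):print(t,round(o['p'],2),np.round(o['pixel']),np.round(px2w('wrist',o['pixel'],z,mc)[0],1))
E
```

```text
time: 2.25
tool_pos: [570.0, 140.1, 167.4]
tcp_rot: [3.141, -0.0, 2.846]
contact_force: [1.0, -0.0, 0.4]
grip_width: 91.8
finger_force: 0.0
[570.04740707 140.12906308 167.44186639]
shutter_lug 0.86 [295. 187.] [544.  124.8  91. ]
screw_top 0.57 [  6. 266.] [ 540.7 -184.1   69. ]
screw_top 0.56 [359. 222.] [599.7 169.1  69. ]
```

View pics/fx2.png

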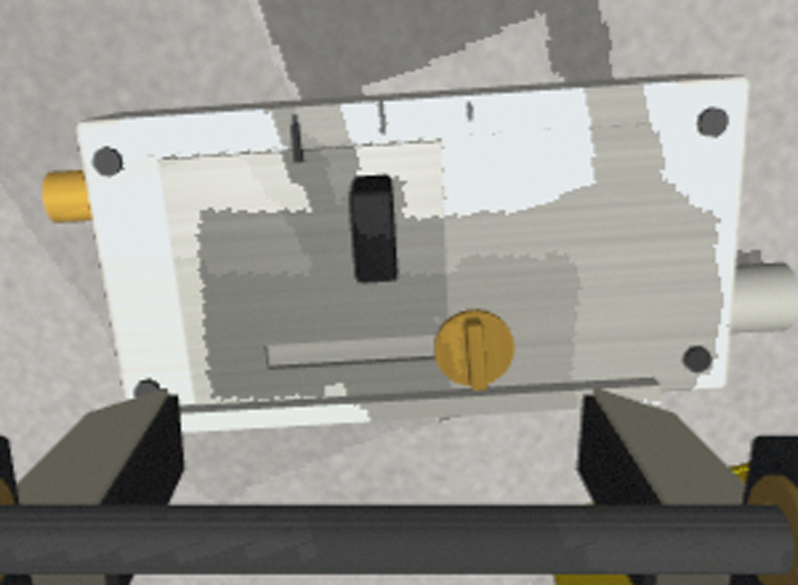

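The crop shows the fixture with corner dots at (108,161), (712,122), (697,359) and (148,390). The flange centre is at (474,348), with the bar running (472,322)–(479,382). The lug is at (374,228) and the half mark at (382,117).

```bash
python3 - <<'E'
from h import *
mc=(bot.camera_model('wrist'),np.load('fx2.npy'))
f=lambda p,z:px2w('wrist',np.atleast_2d(p)/2.66+[180,90],z,mc)[:,:2]
d=f([(108,161),(712,122),(697,359),(148,390)],50)
print(d.round(1),d.mean(0).round(1))
fl=f([(474,348)],60)[0];b=f([(472,322),(479,382)],69);m=f([(297,140),(382,117),(470,110)],58)
print('flange',fl,'bar',b.round(1),np.arctan2(*(b[0]-b[1])[::-1]),'marks',m.round(1))
print('sides',[np.arctan2(*(d[i]-d[j])[::-1])-np.pi/2 for i,j in((1,0),(2,3))],[np.arctan2(*(d[i]-d[j])[::-1]) for i,j in((2,1),(3,0))])
for yaw in (-.25,-.2,-.15,.15,.2,.25):
  Rz=R.from_euler('z',yaw).as_matrix()[:2,:2]
  print(yaw,(d.mean(0)).round(1),'O from flange',(fl-Rz@[32,19]).round(1),'lug',(fl+Rz@[-52,-34]).round(1), 'lugpx',(w2px('wrist',[np.r_[fl+Rz@[-52+u,-34+v],91] for u,v in((15,7),(15,-7),(-15,-7),(-15,7))],mc)-[180,90]).__mul__(2.66).round().tolist())
E
```

```text
[[497.6  61.4]
 [547.6 271.6]
 [635.8 250.9]
 [585.3  41. ]] [566.6 156.2]
flange [601.74395538 168.68561332] bar [[588.2 170.4]
 [611.5 166.9]] 2.99070221401422 marks [[510.  129.8]
 [511.1 160.3]
 [517.7 189.8]]
sides [np.float64(-0.23325080832784484), np.float64(-0.23602987973659562)] [np.float64(-0.22993274155805807), np.float64(-0.22815943887014178)]
-0.25 [566.6 156.2] O from flange [566.  158.2] lug [542.9 148.6] lugpx [[400.0, 279.0], [357.0, 281.0], [352.0, 188.0], [397.0, 186.0]]
-0.2 [566.6 156.2] O from flange [566.6 156.4] lug [544.  145.7] lugpx [[395.0, 284.0], [352.0, 288.0], [341.0, 196.0], [386.0, 191.0]]
-0.15 [566.6 156.2] O from flange [567.3 154.7] lug [545.2 142.8] lugpx [[390.0, 288.0], [347.0, 294.0], [332.0, 203.0], [376.0, 197.0]]
0.15 [566.6 156.2] O from flange [572.9 145.1] lug [555.4 127.3] lugpx [[364.0, 320.0], [326.0, 338.0], [284.0, 258.0], [323.0, 239.0]]
0.2 [566.6 156.2] O from flange [574.2 143.7] lug [557.5 125. ] lugpx [[361.0, 326.0], [324.0, 345.0], [278.0, 268.0], [316.0, 248.0]]
0.25 [566.6 156.2] O from flange [575.4 142.4] lug [559.8 122.9] lugpx [[359.0, 332.0], [323.0, 353.0], [272.0, 279.0], [309.0, 257.0]]
```

```bash
python3 -m jog '[[-10,-37,-10,0,0,0],[-10,-37,-10,0,0,0],[-10,-37,-10,0,0,0],[-10,-37,-10,0,0,0],[-10,-37,-5,0,0,0],[-10,-37,0,0,0,0],[-10,-37,0,0,0,0],[-10,-37,0,0,0,0],[0,0,0,0,0,0],[0,0,0,0,0,0]]'
python3 - <<'E'
from h import *
s=bot.get_obs();mc=cam('wrist');np.save('k.npy',mc[1]);a=bot.capture('wrist')
cv2.imwrite('pics/k.png',cv2.resize(a[80:300,180:480,::-1],None,fx=2.66,fy=2.66,interpolation=cv2.INTER_CUBIC));print(s['tool_pos'])
for t,z in(('key_handle',110),('stand',40)):
  for o in bot.outline_of(t,'wrist'):
    c=cv2.findContours(o['mask'].astype(np.uint8),0,2)[0];c=max(c,key=cv2.contourArea);b=cv2.boxPoints(cv2.minAreaRect(c))
    print(t,round(o['p'],2),np.round(o['pixel']),np.round(px2w('wrist',o['pixel'],z,mc)[0],1),np.round((b-[180,80])*2.66).tolist())
E
```

```text
time: 3.4
tool_pos: [560.8, -167.5, 212.9]
tcp_rot: [3.141, 0.002, 2.843]
contact_force: [-0.2, 0.7, -0.1]
grip_width: 92.1
finger_force: 0.0
[ 560.76416567 -167.52578733  212.88565513]
key_handle 0.88 [360.  20.] [425.8 -93.2 110. ] [[397.0, -149.0], [573.0, -258.0], [629.0, -168.0], [454.0, -59.0]]
key_handle 0.62 [314. 197.] [ 554.7 -172.6  110. ] [[305.0, 269.0], [377.0, 233.0], [451.0, 381.0], [379.0, 417.0]]
stand 0.78 [164. 205.] [ 530.2 -358.5   40. ] [[-158.0, 241.0], [74.0, 235.0], [78.0, 417.0], [-153.0, 423.0]]
stand 0.74 [312. 171.] [ 543.1 -173.7   40. ] [[254.0, 209.0], [434.0, 170.0], [473.0, 352.0], [294.0, 391.0]]
stand 0.68 [171.  46.] [ 375.  -273.5   40. ] [[-179.0, -144.0], [19.0, -250.0], [144.0, -14.0], [-53.0, 91.0]]
```

View pics/k.png

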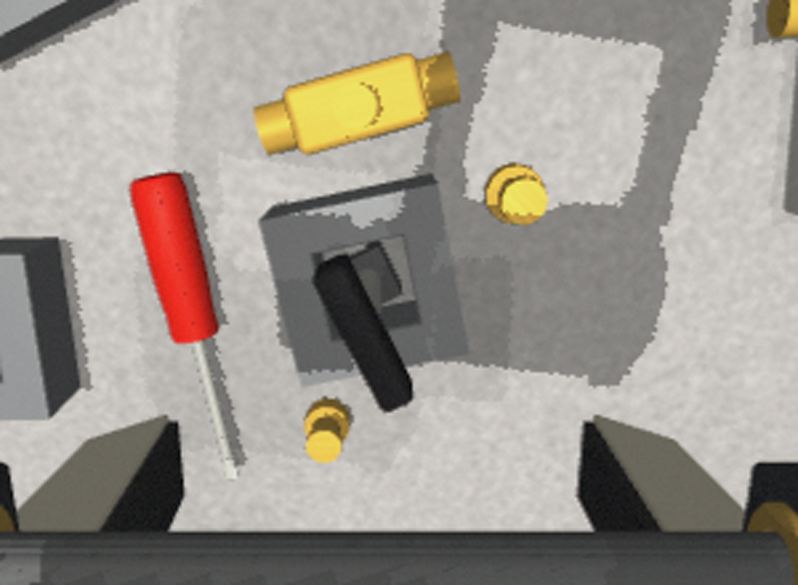

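The crop confirms the choice: this key stands in the grey stand, with the handle from (332,260) to (398,405) and the stand corners at about (262,215), (437,180), (470,352) and (303,378). The fittings are at (518,197) and (325,440).

```bash
python3 - <<'E'
from h import *
mc=(bot.camera_model('wrist'),np.load('k.npy'))
f=lambda p,z:px2w('wrist',np.atleast_2d(p)/2.66+[180,80],z,mc)[:,:2]
c=f([(262,215),(437,180),(470,352),(303,378)],40);print('stand',c.round(1),c.mean(0))
h=f([(317,278),(352,264),(411,390),(383,410)],110);print('handle',h.round(1),h.mean(0).round(1))
v=h[2]+h[3]-h[0]-h[1];print(np.linalg.norm(v)/2,np.arctan2(v[1],v[0]))
print('fit',f([(518,197)],34),f([(325,445)],34),'valve',f([(255,130),(460,75)],30),'sd',f([(160,180),(200,340),(233,470)],20))
print(cam('wrist')[1][:3,:3].round(3).tolist(),bot.get_obs()['joint_positions'].round(2))
E
```

```text
stand [[ 520.3 -207.4]
 [ 528.2 -130.2]
 [ 608.4 -137.1]
 [ 597.9 -215. ]] [ 563.68380097 -172.44222396]
handle [[ 539.2 -182.7]
 [ 538.  -169.4]
 [ 589.9 -163. ]
 [ 594.6 -175.3]] [ 565.4 -172.6]
54.09414728994835 0.12735026730440727
fit [[546.72697021 -97.82822915]] [[ 636.44120965 -217.4386172 ]] valve [[ 485.52514727 -199.70193506]
 [ 489.85643128 -108.41544929]] sd [[ 493.66169116 -250.41178532]
 [ 571.15290326 -260.95069366]
 [ 642.32620824 -270.37364386]]
[[0.292, 0.912, 0.289], [0.957, -0.278, -0.087], [0.001, 0.302, -0.953]] [-0.42  0.46  1.38  0.    1.3  -1.69]
```

```bash
python3 -m jog '[[-6,-3.4,0,0,0,0],[0,0,15,0,0,-0.142],[0,0,15,0,0,-0.142],[0,0,15,0,0,-0.141],[0,0,25,0,0,0],[0,0,25,0,0,0],[0,0,20,0,0,0],[0,0,15,0,0,0],[0,0,2,0,0,0],[0,0,0,0,0,0]]'
python3 -m jog '[[0,0,0,0,0,0],[0,0,0,0,0,0],[0,0,0,0,0,0],[0,0,0,0,0,0],[0,0,0,0,0,0],[0,0,0,0,0,0],[0,0,0,0,0,0],[0,0,0,0,0,0]]' 0
```

```text
time: 4.55
tool_pos: [565.7, -171.8, 79.7]
tcp_rot: [3.141, -0.0, -3.013]
contact_force: [0.1, 0.0, -0.1]
grip_width: 91.9
finger_force: 0.0
time: 5.35
tool_pos: [565.3, -172.2, 79.7]
tcp_rot: [3.141, -0.0, -3.013]
contact_force: [-0.0, -1.0, -0.2]
grip_width: 32.5
finger_force: 0.0
```

```bash
python3 -m jog '[[0,0,0,0,0,0],[0,0,0,0,0,0],[0,0,0,0,0,0],[0,0,0,0,0,0],[0,0,0,0,0,0],[0,0,0,0,0,0]]' 0
```

```text
time: 5.95
tool_pos: [565.3, -172.2, 79.6]
tcp_rot: [3.141, -0.0, -3.013]
contact_force: [-0.7, -0.3, -1.0]
grip_width: 13.6
finger_force: 30.0
```

```bash
python3 -m jog '[[0,0,-10,0,0,0],[0,0,-15,0,0,0],[0,0,-20,0,0,0],[0,0,-25,0,0,0],[0,0,-25,0,0,0],[0,0,-20,0,0,0],[0,0,-10,0,0,0],[0,0,0,0,0,0],[0,0,0,0,0,0]]'
python3 - <<'E'
from h import *
s=bot.get_obs();mc=cam('wrist');a=bot.capture('wrist')
cv2.imwrite('pics/g.png',cv2.resize(a[120:320,190:460,::-1],None,fx=2.9,fy=2.9,interpolation=cv2.INTER_CUBIC))
# predicted pixels for a perfectly centred key
M=T(s['tool_pos'],s['tcp_rot'])
K=lambda x,y,z:(M@np.r_[x,y,79.6-z,1])[:3]
q=w2px('wrist',[K(x,y,z) for z in(110,) for x,y in((30,7),(30,-7),(-30,-7),(-30,7))]+[K(x,y,0) for x,y in((13,12),(13,-12),(-13,-12),(-13,12))],mc)
print(s['tool_pos'],((q-[190,120])*2.9).round().tolist())
E
```

```text
time: 6.85
tool_pos: [564.9, -172.0, 204.0]
tcp_rot: [3.141, -0.001, -3.013]
contact_force: [0.9, -0.4, -2.5]
grip_width: 13.9
finger_force: 30.0
[ 564.9203414  -172.0499817   204.01502461] [[423.0, 299.0], [339.0, 299.0], [344.0, 597.0], [419.0, 597.0], [422.0, 215.0], [342.0, 215.0], [343.0, 297.0], [421.0, 296.0]]
```

View pics/g.png

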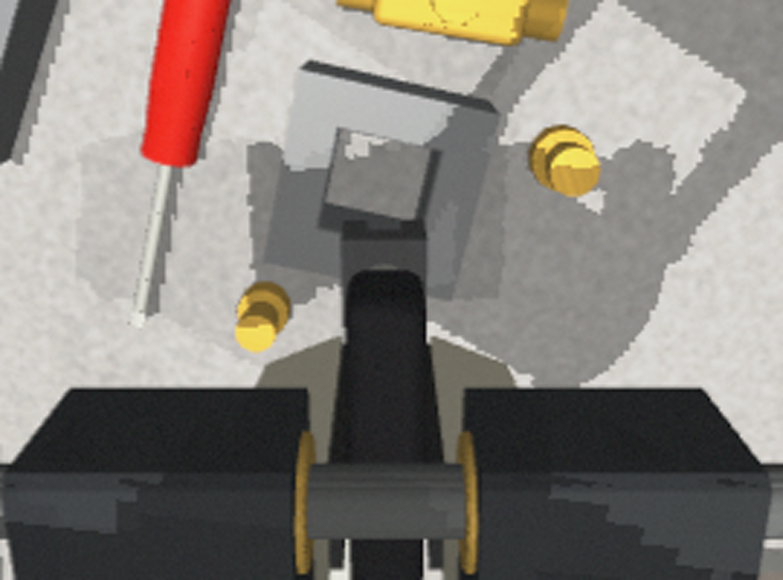

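The key is held squarely. The near foot edge is at about row 222, against a predicted 215 for a centred key. I'll work out the offset along the handle.

```bash
python3 - <<'E'
from h import *
s=bot.get_obs();mc=cam('wrist');M=T(s['tool_pos'],s['tcp_rot'])
for x,z in((30,90),(30,110),(13,0),(13,10)):
  for o in(-4,-2,0,2): print(x,z,o,((w2px('wrist',[(M@np.r_[x+o,0,79.6-z,1])[:3]],mc)[0]-[190,120])*2.9).round(),end=' ')
  print()
from scipy.spatial.transform import Rotation as R
# delta to above the screw, key yaw -0.15
tgt=np.array([601.9,168.4]);d=tgt-s['tool_pos'][:2];print('tool delta',M[:2,:2].T@d,'turn',-(2.99-(s['tcp_rot'][2]+2*np.pi)))
E
```

```text
30 90 -4 [381. 279.] 30 90 -2 [381. 269.] 30 90 0 [381. 259.] 30 90 2 [381. 249.] 
30 110 -4 [381. 321.] 30 110 -2 [381. 310.] 30 110 0 [381. 299.] 30 110 2 [381. 287.] 
13 0 -4 [382. 228.] 13 0 -2 [382. 222.] 13 0 0 [382. 215.] 13 0 2 [382. 209.] 
13 10 -4 [382. 238.] 13 10 -2 [382. 231.] 13 10 0 [382. 225.] 13 10 2 [382. 218.] 
tool delta [-80.37134143 332.81978928] turn 0.2798028396933776
```

```bash
python3 -m jog '[[-4,18,0,0,0,0],[-8,34,0,0,0,0],[-9,38,0,0,0,0],[-9,38,0,0,0,0],[-9,38,0,0,0,0],[-9,38,0,0,0,0],[-9,38,0,0,0,0],[-9,38,0,0,0,0],[-8,35,0,0,0,0],[-4.3,18.1,0,0,0,0],[0,0,0,0,0,0.1]]'
python3 -m jog '[[0,0,5,0,0,0.1],[0,0,10,0,0,0.08],[0,0,15,0,0,0],[0,0,12,0,0,0],[0,0,6,0,0,0],[0,0,0,0,0,0],[0,0,0,0,0,0]]'
python3 - <<'E'
from h import *
s=bot.get_obs();mc=cam('wrist');a=bot.capture('wrist')
cv2.imwrite('pics/s.png',cv2.resize(a[120:270,220:420,::-1],None,fx=4,fy=4,interpolation=cv2.INTER_CUBIC))
M=T(s['tool_pos'],s['tcp_rot']);f=lambda P:((w2px('wrist',P,mc)-[220,120])*4).round().tolist()
print('key foot',f([(M@np.r_[x-2,y,79.6,1])[:3] for x,y in((13,12),(13,5),(13,-5),(13,-12))]))
c=np.array([601.9,168.0]);u=np.array([np.cos(-.15),np.sin(-.15)]);v=np.array([-u[1],u[0]])
print('bar robot end',f([np.r_[c-13*u+k*v,z] for k,z in((3,69),(-3,69),(3,60),(-3,60))]),'flange',f([np.r_[c-15*u,60],np.r_[c-15*v,60],np.r_[c+15*v,60]]))
E
```

```text
time: 8.0
tool_pos: [599.5, 171.5, 203.6]
tcp_rot: [3.141, -0.002, -3.111]
contact_force: [0.6, -0.3, -1.1]
grip_width: 14.1
finger_force: 30.0
time: 8.7
tool_pos: [600.6, 168.1, 157.0]
tcp_rot: [3.141, 0.0, 2.99]
contact_force: [0.7, 0.7, -0.7]
grip_width: 14.1
finger_force: 30.0
key foot [[461.0, 307.0], [429.0, 307.0], [383.0, 307.0], [351.0, 307.0]]
bar robot end [[420.0, 293.0], [393.0, 293.0], [419.0, 283.0], [393.0, 283.0]] flange [[406.0, 274.0], [343.0, 336.0], [470.0, 336.0]]
```

View pics/s.png

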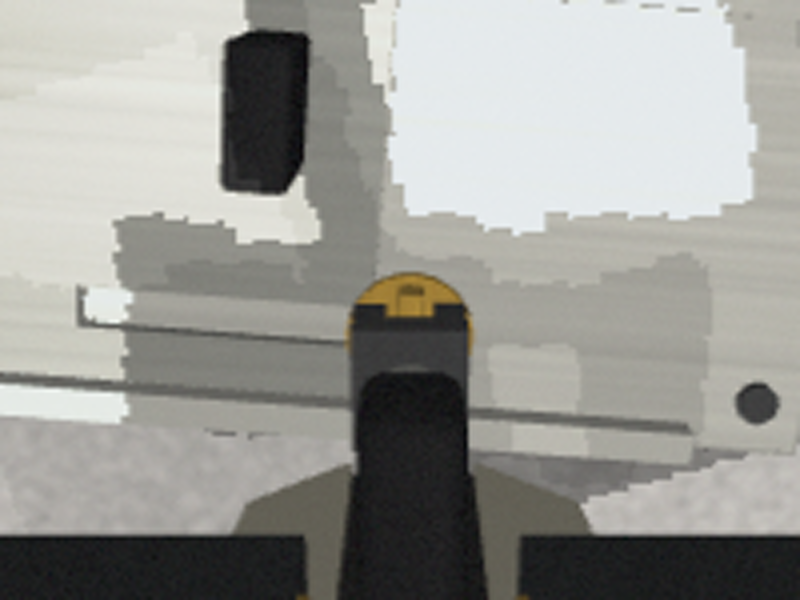

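The slot is centred over the bar (both at column ~411), so I'll go down.

```bash
python3 -m jog '[[0,0,5,0,0,0],[0,0,4,0,0,0],[0,0,4,0,0,0],[0,0,3,0,0,0],[0,0,0.8,0,0,0],[0,0,0,0,0,0],[0,0,0,0,0,0]]'
```

```text
time: 9.45
tool_pos: [600.5, 168.2, 140.0]
tcp_rot: [3.141, 0.0, 2.99]
contact_force: [0.1, 0.5, -0.8]
grip_width: 14.0
finger_force: 30.0
```

Seated without contact force. Now the turn.

```bash
python3 -m jog '[[0,-0.2,0,0,0,-0.1],[0,-0.2,0,0,0,-0.1],[0,-0.2,0,0,0,-0.1],[0,-0.2,0,0,0,-0.1],[0,-0.2,0,0,0,-0.1],[0,-0.2,0,0,0,-0.1],[0,-0.2,0,0,0,-0.1],[0,-0.2,0,0,0,-0.1],[0,-0.2,0,0,0,-0.1],[0,-0.2,0,0,0,-0.1],[0,-0.2,0,0,0,-0.1],[0,0,0,0,0,0]]'; python3 - <<'E'
from h import *
s=bot.get_obs();print(s['moment'],s['joint_positions'].round(2))
E
python3 -m jog '[[0,-0.2,0,0,0,-0.1],[0,-0.2,0,0,0,-0.1],[0,-0.2,0,0,0,-0.1],[0,-0.2,0,0,0,-0.1],[0,-0.2,0,0,0,-0.1],[0,0,0,0,0,0],[0,0,0,0,0,0]]'; python3 - <<'E'
from h import *
s=bot.get_obs();print(s['moment'],s['joint_positions'].round(2))
E
```

```text
time: 10.65
tool_pos: [600.7, 166.9, 140.0]
tcp_rot: [3.14, 0.001, -2.193]
contact_force: [-1.8, 1.9, -0.4]
grip_width: 13.3
finger_force: 30.0
[ 0.74569855  0.54001885 -0.03009207] [ 0.15  0.59  1.36  0.    1.19 -2.37]
time: 11.35
tool_pos: [601.3, 166.1, 139.7]
tcp_rot: [3.14, 0.0, -1.697]
contact_force: [-3.8, 2.5, 0.1]
grip_width: 13.3
finger_force: 30.0
[ 0.74620191  1.01761591 -0.11171014] [ 0.15  0.6   1.35  0.    1.19 -2.87]
```

```bash
python3 -m jog '[[0,-0.1,0,0,0,-0.05],[0,0,0,0,0,-0.03],[0,0,0,0,0,0],[0,0,0,0,0,0]]'; python3 - <<'E'
from h import *
s=bot.get_obs();print(s['moment'],s['joint_positions'].round(2))
E
```

```text
time: 11.75
tool_pos: [601.6, 165.8, 139.7]
tcp_rot: [3.14, -0.0, -1.616]
contact_force: [-4.4, 3.2, -0.6]
grip_width: 13.5
finger_force: 30.0
[ 0.65851338  1.27643126 -0.03133469] [ 0.15  0.6   1.35  0.    1.19 -2.95]
```

```bash
python3 -m jog '[[0,0.2,0,0,0,0.09],[0,0.1,0,0,0,0.05],[0,0,-5,0,0,0],[0,0,-8,0,0,0],[0,0,-15,0,0,0],[0,0,-20,0,0,0.1],[0,0,-16,0,0,0.147],[0,0,0,0,0,0.147],[0,0,0,0,0,0.147],[0,0,0,0,0,0.147],[0,0,0,0,0,0.147],[0,0,0,0,0,0.147]]'
python3 -m jog '[[0,0,0,0,0,0.147],[0,0,0,0,0,0.128],[0,-20,0,0,0,0],[0,-40,0,0,0,0],[0,-40,0,0,0,0],[0,0,0,0,0,0],[0,0,0,0,0,0]]'
python3 - <<'E'
from h import *
s=bot.get_obs();mc=cam('wrist');a=bot.capture('wrist')
u,v=w2px('wrist',[[602,168,65]],mc)[0].astype(int);print(u,v)
cv2.imwrite('pics/t.png',cv2.resize(a[v-60:v+60,u-90:u+90,::-1],None,fx=4,fy=4,interpolation=cv2.INTER_CUBIC))
M=T(s['tool_pos'],s['tcp_rot']);print('tool delta',M[:2,:2].T@(np.array([565.3,-172.2])-s['tool_pos'][:2]),s['tcp_rot'][2]+3.013)
E
```

```text
time: 12.95
tool_pos: [602.9, 165.3, 205.3]
tcp_rot: [-3.14, 0.003, -2.741]
contact_force: [-0.7, -0.2, -1.3]
grip_width: 13.7
finger_force: 30.0
time: 13.65
tool_pos: [615.8, 65.5, 205.0]
tcp_rot: [-3.141, 0.002, -3.012]
contact_force: [0.4, 0.5, -1.5]
grip_width: 13.8
finger_force: 30.0
417 189
tool delta [  80.67897467 -229.17133329] 0.0006493000862661802
```

View pics/t.png

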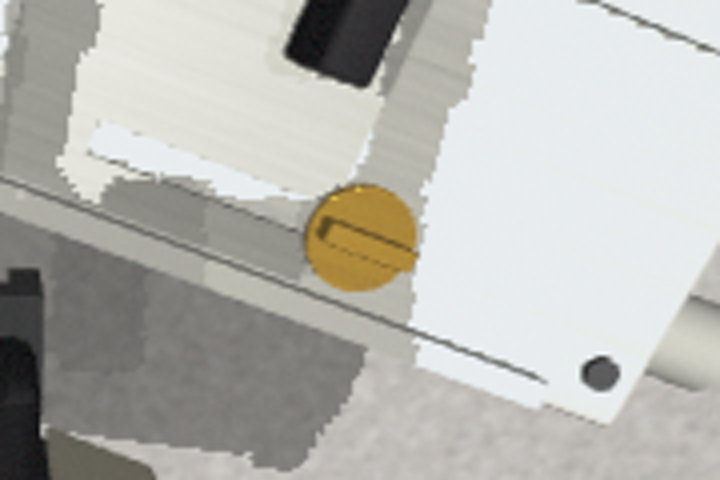

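The bar now lies parallel to the rail and slot (about (325,225) to (415,258)), so the screw is free. Next I'll return the key.

```bash
python3 -m jog '[[7,-19,0,0,0,0],[13,-36,0,0,0,0],[14,-38,0,0,0,0],[14,-38,0,0,0,0],[14,-38,0,0,0,0],[13,-36,0,0,0,0],[8.5,-24,0,0,0,0],[0,0,10,0,0,0],[0,0,20,0,0,0],[0,0,20,0,0,0],[0,0,0,0,0,0],[0,0,0,0,0,0]]'
python3 - <<'E'
from h import *
s=bot.get_obs();mc=cam('wrist');a=bot.capture('wrist')
cv2.imwrite('pics/r.png',cv2.resize(a[120:270,220:420,::-1],None,fx=4,fy=4,interpolation=cv2.INTER_CUBIC))
M=T(s['tool_pos'],s['tcp_rot']);f=lambda P:((w2px('wrist',P,mc)-[220,120])*4).round().tolist()
print(s['tool_pos'],'foot',f([(M@np.r_[x-2,y,79.6,1])[:3] for x,y in((13,12),(13,-12),(-13,-12))]))
c=np.array([563.7,-172.4]);u=np.array([np.cos(-.098),np.sin(-.098)]);v=np.array([-u[1],u[0]])
print('hole',f([np.r_[c+a*20.5*u+b*20.5*v,40] for a,b in((-1,1),(-1,-1),(1,-1),(1,1))]))
E
```

```text
time: 14.9
tool_pos: [562.5, -170.0, 154.1]
tcp_rot: [3.141, -0.0, -3.009]
contact_force: [0.7, -0.4, -0.1]
grip_width: 13.5
finger_force: 30.0
[ 562.54976169 -170.02822759  154.12988719] foot [[463.0, 306.0], [352.0, 306.0], [354.0, 417.0]]
hole [[498.0, 252.0], [334.0, 215.0], [300.0, 370.0], [458.0, 405.0]]
```

View pics/r.png

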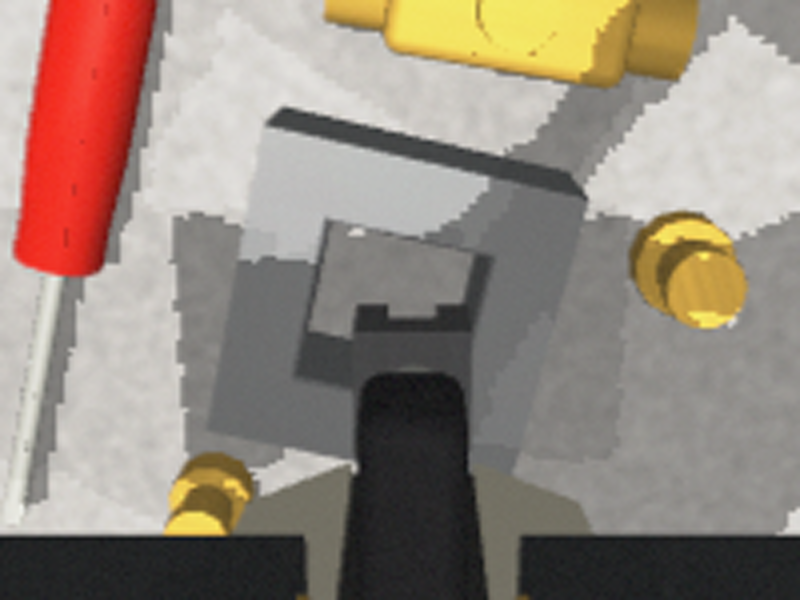

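The hole's near edge runs (326,218)–(492,255) and the key foot spans columns 357–471, slightly to the right, so I'll shift a few mm and lower.

```bash
python3 -m jog '[[0,-3.5,0,0,0,0],[0,0,10,0,0,0],[0,0,18,0,0,0],[0,0,18,0,0,0],[0,0,15,0,0,0],[0,0,8,0,0,0],[0,0,4.5,0,0,0],[0,0,0,0,0,0],[0,0,0,0,0,0],[0,0,0,0,0,0]]'
```

```text
time: 15.95
tool_pos: [562.9, -174.9, 81.0]
tcp_rot: [-3.141, 0.001, -3.01]
contact_force: [-0.3, 0.3, -1.5]
grip_width: 13.9
finger_force: 30.0
```

```bash
python3 -m jog '[[0,0,1,0,0,0],[0,0,0.5,0,0,0],[0,0,0,0,0,0]]'
python3 -m jog '[[0,0,0,0,0,0],[0,0,0,0,0,0],[0,0,0,0,0,0],[0,0,0,0,0,0],[0,0,0,0,0,0],[0,0,0,0,0,0],[0,0,0,0,0,0]]' 100
python3 -m jog '[[0,0,-10,0,0,0],[0,0,-20,0,0,0],[0,0,-30,0,0,0],[0,0,-40,0,0,0],[0,0,-40,0,0,0],[0,0,0,0,0,0],[0,0,0,0,0,0]]'
python3 - <<'E'
from h import *
s=bot.get_obs();mc=cam('wrist');a=bot.capture('wrist')
cv2.imwrite('pics/p.png',cv2.resize(a[80:300,180:480,::-1],None,fx=2.66,fy=2.66,interpolation=cv2.INTER_CUBIC))
M=T(s['tool_pos'],s['tcp_rot'])
g=np.array([543,147.5]);print('to shut lug, tool',M[:2,:2].T@(g-s['tool_pos'][:2]),'turn',(s['tcp_rot'][2]%(2*np.pi))-2.91)
f=lambda P:((w2px('wrist',P,mc)-[180,80])*2.66).round().tolist()
u=np.array([np.cos(.13),np.sin(.13)]);v=np.array([-u[1],u[0]]);c=np.array([564.5,-174])
print('upright handle top',f([np.r_[c+a*u+b*v,110] for a,b in((-30,-7),(-30,7),(30,7),(30,-7))]))
E
```

```text
time: 16.25
tool_pos: [562.9, -174.9, 79.6]
tcp_rot: [-3.141, 0.001, -3.01]
contact_force: [0.0, -0.7, 3.5]
grip_width: 13.7
finger_force: 30.0
time: 16.95
tool_pos: [562.5, -174.8, 78.9]
tcp_rot: [3.142, 0.0, -3.01]
contact_force: [0.7, -0.2, -0.9]
grip_width: 65.1
finger_force: 0.0
time: 17.65
tool_pos: [562.9, -174.9, 220.5]
tcp_rot: [-3.14, 0.003, -3.01]
contact_force: [-0.2, -0.5, -0.7]
grip_width: 91.8
finger_force: 0.0
to shut lug, tool [-22.4906043  322.25252086] turn 0.3628419171110875
upright handle top [[360.0, 238.0], [399.0, 238.0], [398.0, 394.0], [361.0, 394.0]]
```

View pics/p.png

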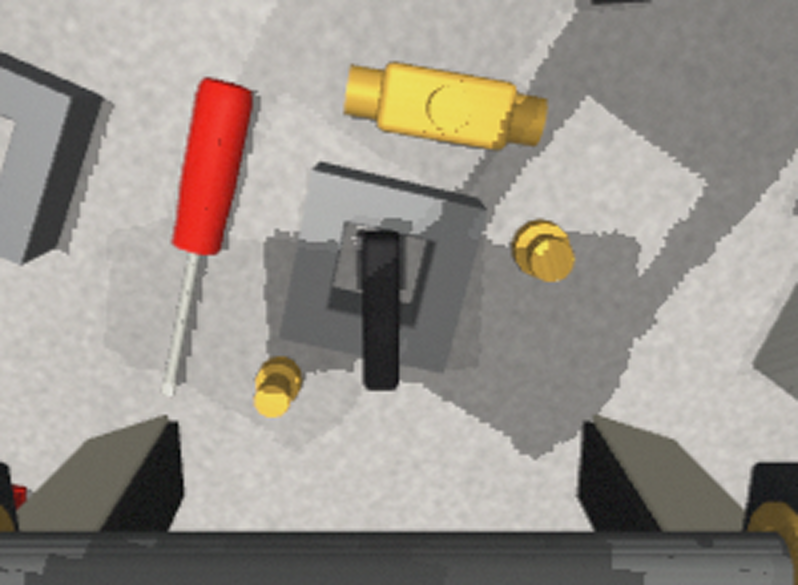

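The key stands upright and centred in its stand, with its handle spanning rows 232–390 (predicted 238–394), and the bystanders are in place. On to the lug, approaching with the fingers at half opening.

```bash
python3 -m jog '[[-1,15,0,0,0,0],[-3,35,0,0,0,0],[-3,40,0,0,0,0],[-3,40,0,0,0,0],[-3,40,0,0,0,0],[-3,40,0,0,0,0],[-3,40,0,0,0,0],[-2.5,35,0,0,0,0.1],[-1,25,0,0,0,0.13],[0,12.3,0,0,0,0.133],[0,0,0,0,0,0],[0,0,0,0,0,0]]' 50
python3 - <<'E'
from h import *
s=bot.get_obs();mc=cam('wrist');bot.capture('wrist')
o=bot.outline_of('shutter_lug','wrist')
for x in o[:3]:
  c=max(cv2.findContours(x['mask'].astype(np.uint8),0,2)[0],key=cv2.contourArea)
  print(round(x['p'],2),np.round(x['pixel']),cv2.boundingRect(c))
yw=-.232;Rz=R.from_euler('z',yw).as_matrix()[:2,:2];g=np.array([543,147.5])
print('pred top+foot',w2px('wrist',[np.r_[g+Rz@[u,v],z] for z in(91,55) for u,v in((15,7),(15,-7),(-15,-7),(-15,7))],mc).round().tolist())
M=T(s['tool_pos'],s['tcp_rot']);print(M[:2,:2].T@(g-s['tool_pos'][:2]),s['tool_pos'],s['tcp_rot'],s['grip_width'])
E
```

```text
time: 18.9
tool_pos: [547.2, 148.1, 218.0]
tcp_rot: [-3.141, -0.002, 2.914]
contact_force: [0.2, 0.2, -0.4]
grip_width: 45.7
finger_force: 0.0
0.71 [302. 197.] (254, 157, 90, 83)
pred top+foot [[327.0, 205.0], [314.0, 204.0], [313.0, 176.0], [327.0, 176.0], [326.0, 195.0], [314.0, 195.0], [314.0, 170.0], [327.0, 170.0]]
[ 3.92831751 -1.52532553] [547.17095969 148.10122207 217.96997806] [-3.14075440e+00 -1.89737082e-03  2.91437970e+00] 45.73223681767518
```

```bash
python3 - <<'E'
from h import *
mc=cam('wrist');a=bot.capture('wrist').max(2)[160:222,295:350]
n,l,st,ce=cv2.connectedComponentsWithStats((a<50).astype(np.uint8));print(st[1:]+[295,160,0,0,0])
E
```

```text
[[315 171  13  33 390]]
```

```bash
python3 -m jog '[[4,-1,10,0,0,0],[0,0,25,0,0,0],[0,0,30,0,0,0],[0,0,25,0,0,0],[0,0,20,0,0,0],[0,0,20,0,0,0],[0,0,12,0,0,0],[0,0,6,0,0,0],[0,0,3,0,0,0],[0,0,0,0,0,0]]'
python3 -m jog '[[0,0,0,0,0,0],[0,0,0,0,0,0],[0,0,0,0,0,0],[0,0,0,0,0,0],[0,0,0,0,0,0],[0,0,0,0,0,0],[0,0,0,0,0,0],[0,0,0,0,0,0],[0,0,0,0,0,0]]' 0
```

```text
time: 20.05
tool_pos: [544.1, 147.7, 68.1]
tcp_rot: [3.141, 0.0, 2.91]
contact_force: [-0.4, 0.1, -0.1]
grip_width: 46.2
finger_force: 0.0
time: 20.95
tool_pos: [543.9, 147.6, 68.2]
tcp_rot: [-3.142, 0.0, 2.91]
contact_force: [-2.6, -4.2, 4.9]
grip_width: 13.4
finger_force: 30.0
```

```bash
for i in 1 2; do python3 -m jog '[[0,-1,0,0,0,0],[0,0,0,0,0,0],[0,0,0,0,0,0]]' | grep -E 'tool_pos|contact'; done
```

```text
tool_pos: [543.7, 146.8, 68.2]
contact_force: [-0.6, -2.8, 5.9]
tool_pos: [543.6, 146.0, 68.2]
contact_force: [-1.5, -1.4, 5.0]
```

The 10 pictures are used up, so I'll read the pointer and marks numerically from a rectified strip of the rail: a baseline now, then again after the move.

```bash
cat > strip.py <<'E'
from h import *
s=bot.get_obs();mc=cam('wrist');g=bot.capture('wrist').min(2).astype(np.float32)
Rz=R.from_euler('z',-.232).as_matrix()[:2,:2];O=np.array([566.4,157.2]);Y=np.arange(-60,40,1.)
for x in(-57,-54,-51,-48,-45,-42,-39):
  P=np.array([np.r_[O+Rz@[x,y],57] for y in Y]);q=w2px('wrist',P,mc).astype(np.float32)
  r=cv2.remap(g,q[:,:1],q[:,1:],1).ravel();b=cv2.medianBlur(r.astype(np.uint8).reshape(1,-1),0+15).ravel()
  i=np.where(b-r>25)[0];print(x,[(Y[k],int(r[k])) for k in i])
L=Rz.T@(s['tool_pos'][:2]-O);print('TCP fixture',L.round(1),'F',(Rz.T@s['contact_force'][:2]).round(1))
E
python3 strip.py
```

```text
-57 [(np.float64(-41.0), 111), (np.float64(-40.0), 80), (np.float64(-11.0), 164), (np.float64(-10.0), 101), (np.float64(-9.0), 203), (np.float64(19.0), 207), (np.float64(20.0), 94), (np.float64(21.0), 170)]
-54 [(np.float64(-42.0), 129), (np.float64(-41.0), 60), (np.float64(-40.0), 50), (np.float64(-39.0), 115), (np.float64(-11.0), 198), (np.float64(-10.0), 106), (np.float64(-9.0), 182), (np.float64(20.0), 115), (np.float64(21.0), 156)]
-51 [(np.float64(-42.0), 105), (np.float64(-41.0), 66), (np.float64(-40.0), 66), (np.float64(-39.0), 95), (np.float64(-16.0), 171), (np.float64(-11.0), 171), (np.float64(-10.0), 103), (np.float64(-9.0), 207), (np.float64(19.0), 174), (np.float64(20.0), 137), (np.float64(21.0), 154)]
-48 [(np.float64(-42.0), 98), (np.float64(-41.0), 67), (np.float64(-40.0), 67), (np.float64(-39.0), 86)]
-45 [(np.float64(-42.0), 85), (np.float64(-41.0), 66), (np.float64(-40.0), 65), (np.float64(-39.0), 58)]
-42 [(np.float64(-42.0), 78), (np.float64(-41.0), 60), (np.float64(-40.0), 59), (np.float64(-39.0), 63)]
-39 []
TCP fixture [-19.6 -16.1] F [-1.2 -1.7]
```

```bash
python3 -m jog '[[0,2,0,0,0,0],[0,4,0,0,0,0],[0,5,0,0,0,0],[0,5,0,0,0,0],[0,5,0,0,0,0],[0,5,0,0,0,0],[0,4,0,0,0,0],[0,2,0,0,0,0],[0,0,0,0,0,0],[0,0,0,0,0,0],[0,0,0,0,0,0]]'; python3 strip.py
```

```text
time: 22.7
tool_pos: [550.6, 176.0, 68.2]
tcp_rot: [-3.14, -0.0, 2.91]
contact_force: [-2.1, -7.1, 7.3]
grip_width: 14.0
finger_force: 30.0
-57 [(np.float64(-42.0), 193), (np.float64(-41.0), 113), (np.float64(-40.0), 132), (np.float64(-11.0), 96), (np.float64(-10.0), 71), (np.float64(19.0), 186), (np.float64(20.0), 112), (np.float64(21.0), 199)]
-54 [(np.float64(-41.0), 123), (np.float64(-40.0), 104), (np.float64(-11.0), 89), (np.float64(-10.0), 45), (np.float64(-9.0), 73), (np.float64(-8.0), 132), (np.float64(19.0), 194), (np.float64(20.0), 109)]
-51 [(np.float64(-44.0), 181), (np.float64(-40.0), 172), (np.float64(-39.0), 193), (np.float64(-11.0), 81), (np.float64(-10.0), 63), (np.float64(-9.0), 59), (np.float64(-8.0), 121), (np.float64(9.0), 170), (np.float64(10.0), 168), (np.float64(11.0), 167), (np.float64(20.0), 200), (np.float64(35.0), 199), (np.float64(36.0), 191), (np.float64(37.0), 191), (np.float64(38.0), 191)]
-48 [(np.float64(-11.0), 79), (np.float64(-10.0), 66), (np.float64(-9.0), 65), (np.float64(-8.0), 134)]
-45 [(np.float64(-11.0), 73), (np.float64(-10.0), 62), (np.float64(-9.0), 60), (np.float64(-8.0), 75)]
-42 [(np.float64(-11.0), 69), (np.float64(-10.0), 62), (np.float64(-9.0), 57), (np.float64(-8.0), 78)]
-39 []
TCP fixture [-19.7  14.6] F [-0.5 -7.4]
```

The pointer moved from y ≈ -40.5 to ≈ -9.7 and now sits on the half mark at -10. I'll hold, check for drift, and hand in.

```bash
python3 -m jog '[[0,-0.5,0,0,0,0],[0,0,0,0,0,0],[0,0,0,0,0,0],[0,0,0,0,0,0],[0,0,0,0,0,0],[0,0,0,0,0,0],[0,0,0,0,0,0],[0,0,0,0,0,0],[0,0,0,0,0,0],[0,0,0,0,0,0],[0,0,0,0,0,0],[0,0,0,0,0,0]]'; python3 -m jog '[[0,0,0,0,0,0],[0,0,0,0,0,0],[0,0,0,0,0,0],[0,0,0,0,0,0]]' | head -2; python3 strip.py | grep -E '^-4|TCP'; python3 -c "
from plant import bot
print(bot.close_job())"
```

```text
time: 23.95
tool_pos: [550.5, 175.4, 68.2]
tcp_rot: [-3.14, -0.0, 2.91]
contact_force: [-2.9, -7.9, 8.2]
grip_width: 13.8
finger_force: 30.0
time: 24.35
tool_pos: [550.5, 175.4, 68.2]
-48 [(np.float64(-12.0), 109), (np.float64(-11.0), 68), (np.float64(-10.0), 66), (np.float64(-9.0), 85)]
-45 [(np.float64(-12.0), 90), (np.float64(-11.0), 67), (np.float64(-10.0), 61), (np.float64(-9.0), 51)]
-42 [(np.float64(-12.0), 88), (np.float64(-11.0), 61), (np.float64(-10.0), 62), (np.float64(-9.0), 59)]
TCP fixture [-19.7  14.1] F [-0.8 -7.8]
the job is handed in; nothing more can be done
None
```

I handed the job in at about 24 s: the screw was turned free with the key, the key put back upright in its stand, and the gripper is holding the shutter at half travel with its pointer on the middle mark; the hand-in returned no verdict.

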